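# Unstack returned radio gear into its packing trays

### The job

Take the stack of returned radio gear apart from the top down and set each unit squarely and flat in the packing tray made for it, upright as it lies now: speaker, then handheld radio (its foot end towards the tray's high end wall, antenna out over the low end), then duplexer, then voltage converter. Set the units down without dropping them or tipping them over, and do not shift the roll of tape that stands among the trays.

Things in the scene. Friction and masses are not known exactly. Their poses are not given: they have to be found in the camera images.
- speaker_mid (a point): Extension speaker: square black box 64 x 64 mm, 40 mm high, slotted grille on top, about 0.18 kg; topmost unit of the stack, lying on the radio. The point is its centre, 20 mm above its underside; z up, x and y square to its sides.
- radio_mid (a point): Handheld radio on its back, face up, crosswise on the duplexer: black body 56 (x) x 112 (y) x 38 mm high, 0.3 kg. The point is the body's centre, 19 mm above its underside; z up, y towards the antenna end. Half-way up the +y end stick out a stub antenna (41 mm long, 15 mm thick at its foot, at x +15 mm) and a knob (10 mm long, x -12 mm); the -y end is its plain foot. Grasp across x.
- duplexer_mid (a point): Duplexer: bare aluminium filter box 60 (x) x 104 (y) x 36 mm high, about 0.35 kg, lying on the converter. The point is its centre, 18 mm above its underside; y along its length, z up. Coax sockets (10 mm thick, half-way up) stick out 12 mm from its ends, two at -y, one at +y; either way round is right. Grasp across x.
- converter_mid (a point): Voltage converter: dark finned metal case 68 (x) x 156 (y) x 42 mm high, about 0.45 kg, bottom unit of the stack, standing on the bench. The point is its centre, 21 mm above its underside; y along its length, z up. Either way round is right. Grasp across x.
- tray_speaker: Speaker's tray, the square one: grey plate 98 x 98 mm, 3 mm thick, fixed to the bench, an L-shaped locator 8 mm high (above the plate) at each corner; 80 x 80 mm inside them, the middle 56 mm of each side open. Origin: centre of the plate's underside; z up. The speaker sits flat on the plate, 8 mm free all round, either way square to it.
- tray_radio: Radio's tray, the only one with a high wall: fixed grey plate 90 (x) x 146 (y) x 3 mm, 72 x 128 mm inside the locators, middle 84 mm of the long sides open. Wall 34 mm high across the -y end; 8 mm corner locators at +y, which antenna and knob pass over. Origin: centre of the plate's underside; z up. The radio lies flat, body centred, its +y along the tray's +y.
- tray_duplexer: Duplexer's tray, the shorter of the two oblong ones without a high wall: fixed grey plate 94 (x) x 138 (y) x 3 mm, an L-shaped locator 8 mm high (above the plate) at each corner, 76 x 120 mm inside them, middle 76 mm of the long sides open; the sockets pass over the ends. Origin: centre of the plate's underside; y along its length, z up.
- tray_converter: Converter's tray, the longest and widest: fixed grey plate 102 (x) x 190 (y) x 3 mm, an L-shaped locator 8 mm high (above the plate) at each corner, 84 x 172 mm inside them, middle 124 mm of the long sides open. Origin: centre of the plate's underside; y along its length, z up.
- tape_roll: Roll of packing tape standing flat on the bench among the trays and the stack: ring 100 mm across, 48 mm high, hole 76 mm. To be left where it is. Origin: centre of its underside on the bench.
There are look-alikes about, which are no part of the job. Leave any red or yellow look-alike of the part that bears converter_mid alone.

How it is judged:
On the way, in this order (a step that is already met when the one before it is completed fails the run):
1. the speaker lies flat in its own tray, released (horizontal distance between speaker_mid and tray_speaker below 0.014 m and z of speaker_mid in the frame of tray_speaker between 0.0195 and 0.0265 m and angle between speaker_mid's own z axis and vertical below 0.05 rad and (angle between the y axis of speaker_mid and the x axis of tray_speaker, either way round below 0.3 rad or angle between the y axis of speaker_mid and the y axis of tray_speaker, either way round below 0.3 rad) and contact force between the fingers and speaker below 0.2 N and linear speed of speaker below 0.02 m/s), for 0.1 s.
2. the handheld radio lies flat in its own tray, released (horizontal distance between radio_mid and tray_radio below 0.014 m and z of radio_mid in the frame of tray_radio between 0.0185 and 0.0255 m and angle between radio_mid's own z axis and vertical below 0.05 rad and angle between the y axis of radio_mid and the y axis of tray_radio, either way round below 0.2 rad and contact force between the fingers and radio below 0.2 N and linear speed of radio below 0.02 m/s), for 0.1 s.
3. the duplexer lies flat in its own tray, released (horizontal distance between duplexer_mid and tray_duplexer below 0.014 m and z of duplexer_mid in the frame of tray_duplexer between 0.0175 and 0.0245 m and angle between duplexer_mid's own z axis and vertical below 0.05 rad and angle between the y axis of duplexer_mid and the y axis of tray_duplexer, either way round below 0.2 rad and contact force between the fingers and duplexer below 0.2 N and linear speed of duplexer below 0.02 m/s), for 0.1 s.
4. the voltage converter lies flat in its own tray, released (horizontal distance between converter_mid and tray_converter below 0.014 m and z of converter_mid in the frame of tray_converter between 0.0205 and 0.0275 m and angle between converter_mid's own z axis and vertical below 0.05 rad and angle between the y axis of converter_mid and the y axis of tray_converter, either way round below 0.2 rad and contact force between the fingers and converter below 0.2 N and linear speed of converter below 0.02 m/s), for 0.1 s.
At the end, for the whole second after the job is handed in: All four units rest released in their own trays: centre within 14 mm of the tray's, flat on the plate (height within 3.5 mm, tilt under 0.05 rad), long axis within 0.2 rad of the tray's (square speaker: 0.3 rad of either axis); the radio lies flat only with its antenna over the low end (all of step 1 and all of step 2 and all of step 3 and all of step 4); the robot touches nothing.
It fails at once if a unit is tipped over (tilted more than 0.7 rad) (angle between any of speaker_mid, radio_mid, duplexer_mid, converter_mid's own z axis and vertical above 0.7 rad).
It fails at once if the roll of tape is shifted by more than 15 mm (distance of tape_roll from where it was at the start of the episode above 0.015 m).
It fails at once if a unit is let fall (moves faster than 0.6 m/s while no finger holds it) ((linear speed of speaker above 0.6 m/s and contact force between the fingers and speaker below 0.2 N) or (linear speed of radio above 0.6 m/s and contact force between the fingers and radio below 0.2 N) or (linear speed of duplexer above 0.6 m/s and contact force between the fingers and duplexer below 0.2 N) or (linear speed of converter above 0.6 m/s and contact force between the fingers and converter below 0.2 N)).
It also fails if it takes over 106 s, if anything falls off the work surface, if the arm or the gripper's body presses on something with over 40 N, if the wrist force passes 120 N, or if a joint passes its speed limit or range.

### The arm

A 6-joint arm with a two-finger parallel gripper is mounted at the origin on the work surface. World frame = base frame: x ahead of the robot, y to its left, z up, the work surface at z = 0. Lengths are in m, angles in rad, forces in N, time in s.
With the tool pointing down it reaches from about 0.275 to 0.975 m from the base axis. Payload 8.4 kg.
Tool frame: the origin (TCP) lies midway between the tips of the shut fingers; the grasp point (between the pads) lies 19 mm behind it; z points along the fingers, y is the line along which they close (so a half turn about z gives the same grasp; the last joint's range is limited). The gripper opens to 92 mm and grips with 3 to 60 N. Pads are 20 mm wide; open, the fingers measure 128 mm over their backs; the gripper's body (75 mm by 189 mm) begins 69 mm behind the grasp point.
Start: joints at [1.333, 0.353, 1.633, -0, 1.155, -0.002], TCP at [0.146, 0.608, 0.215] pointing down, gripper open.
Joint ranges: [-2.63, 2.63], [-0.92, 2.1], [0.06, 2.66], [-1.3, 4.44], [0, 2.69], [-3.02, 3.02]. Speed limits (rad/s): [2.22, 2.22, 2.79, 3.14, 3.14, 3.14].

### API

Orientations are given as a rotation vector (axis times angle).
In Python, from workcell import * gives the robot as it stands.
- The arm moves only by the tool carry_out, never from a script. Its argument "rows" is a list of rows, each a list of 5 numbers: the shift along the tool's x, y, z in m, then the turn about the tool's z in rad, then the finger opening in m, from 0 to 0.0919. In form: [[tx, ty, tz, twist, grip], ...]. A call has exactly 5 rows; each row is the pose to reach, as a shift and turn from the pose commanded when the call began, along the tool's axes at that moment; what a row does not reach only later rows make up. A row lasts 1/12 s, in which the tool goes at most 41.7 mm and 7.16 degrees, less where a joint would pass 70% of its speed; a pose out of reach is approached as far as the arm can. A call with a gripper value outside its range is refused whole. The fingers move at their own pace and stop on an object; "grip_force" is the grip in N (left out, the last holds). Time passes only in rows, so rows that repeat a pose let the fingers close, or fill a call up. It gives the time, the measured TCP pose, the force, the opening and the grip force at its end, in the units of the state.
- state(): the state, without advancing time (a new reading comes with each control period).
- capture(name): name is "side" or "top"; returns a dict with "frame" (384x512x3 uint8, red, green, blue), "fx", "fy", "cx", "cy" (pixels), "k1" (the pictures are not rectified: a ray, as slopes to the right and down, at radius r is drawn at 1 + k1 r^2 times it, then the intrinsics apply), "R" (3x3) and "t" (3): a world point X has camera coordinates R X + t. Camera axes: x right, y down, z forward; pixel columns grow to the right and rows downward; lengths in m; the calibration is good to about 2 mm. A picture is of the moment at which its call begins. There is no depth.
- finish_job(): hands the job in; it is judged then, once.
The state is a dict: "time_s": time; "joint_positions": joint angles; "qvel": joint speeds; "joint_efforts": joint torques, N m; "position": TCP position; "tool_rot": TCP orientation; "force": force on the tool from outside, world axes, zero at the start; "ft_torque": the same for the moment, N m; "gripper_width": finger opening in m; "finger_force": force on a finger pad.
Only numpy, scipy, OpenCV 4.12 (cv2) and the standard library are available. Lean on these libraries where they do the work, as an engineer would, in place of code of your own. Each camera call takes 0.05 s, during which the arm holds its last target. There are 200 camera calls.

## Working session

There is one attempt and no reset: what is moved stays moved. The work goes in short steps, Python scripts to look and compute and a tool call to move; the robot and the scene stay as the last step left them, time stands still between calls to the robot, and variables do not carry over. Pictures are saved under pics/ and viewed, at most 14 in all, crops included, and the job is handed in when it is done.

Besides the shell and the picture viewer there is one more tool, called after ">>>" by a JSON object that holds its "name" and its "arguments". carry_out: Moves the arm, as the interface text tells. Its arguments: {"type":"object","properties":{"rows":{"type":"array","items":{"type":"array","items":{"type":"number"}}},"grip_force":{"type":"number"}},"required":["rows"]}

```bash
mkdir -p pics; cat > h.py <<'E'
import numpy as np, cv2
from workcell import *
def snap(n,f):
    c=capture(n); cv2.imwrite('pics/'+f+'.png',c['frame'][:,:,::-1]); np.save('pics/'+f+'.npy',c,allow_pickle=True); return c
def load(f): return np.load('pics/'+f+'.npy',allow_pickle=True).item()
def ray(c,uv):
    K=np.array([[c['fx'],0,c['cx']],[0,c['fy'],c['cy']],[0,0,1.]])
    # distortion: d = u(1+k1 r^2)
    p=cv2.undistortPoints(np.array(uv,float).reshape(-1,1,2),K,np.array([c['k1'],0,0,0.])).reshape(-1,2)
    R=np.array(c['R']);t=np.array(c['t'])
    d=np.c_[p,np.ones(len(p))]@R
    return -R.T@t,d
def onz(c,uv,z):
    o,d=ray(c,uv); return o+d*((z-o[2])/d[:,2])[:,None]
def proj(c,X):
    K=np.array([[c['fx'],0,c['cx']],[0,c['fy'],c['cy']],[0,0,1.]])
    return cv2.projectPoints(np.array(X,float).reshape(-1,3),cv2.Rodrigues(np.array(c['R'],float))[0],np.array(c['t'],float),K,np.array([c['k1'],0,0,0.]))[0].reshape(-1,2)
E
python3 - <<'E'
from h import *
for n in('top','side'):
    c=snap(n,n+'0'); print(n,-np.array(c['R']).T@c['t'],np.round(c['R'],2).tolist(),c['fx'],c['k1'])
print(state())
E
```

```text
top [ 0.20097814 -0.15124456  1.4520763 ] [[0.02, -1.0, -0.02], [-0.98, -0.02, -0.19], [0.19, 0.02, -0.98]] 402.4485930956113 -0.11277314119492751
side [ 0.11009336 -0.99891244  0.71982153] [[0.94, -0.35, 0.01], [-0.19, -0.52, -0.83], [0.3, 0.78, -0.55]] 433.9932194400222 -0.07713219823504494
{'time_s': 0.1, 'joint_positions': array([ 1.33256026e+00,  3.53564795e-01,  1.63405266e+00,  3.01334144e-05,
        1.15520873e+00, -2.38875753e-03]), 'qvel': array([-1.81793759e-05, -1.14269243e-03,  7.87667637e-04, -5.33658240e-04,
        1.69745507e-03,  5.51031814e-04]), 'joint_efforts': array([-1.85123150e-03, -5.94905877e+01, -3.34930551e+01,  6.98277005e-02,
        1.85312721e-02, -4.98906866e-05]), 'position': array([0.14592013, 0.6072686 , 0.21395061]), 'tool_rot': array([-3.69608354e-01, -3.11959745e+00,  1.91832851e-03]), 'force': array([0.32729035, 0.20691187, 0.76786224]), 'ft_torque': array([-0.01071553,  0.02423294, -0.02896239]), 'finger_force': 0.0, 'gripper_width': 0.09193828929863618}
```

View pics/top0.png

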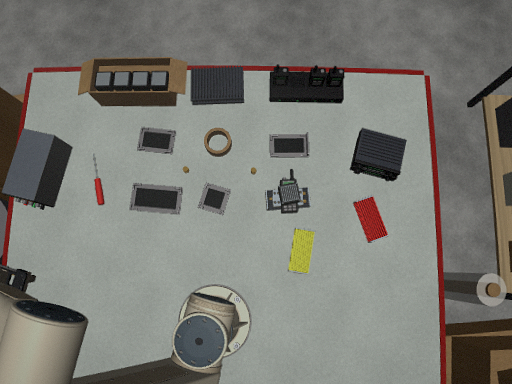

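View pics/side0.png

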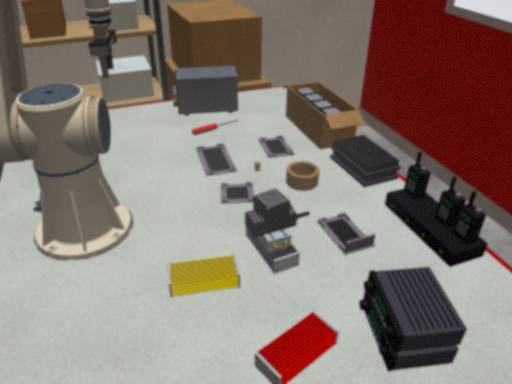

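The top view shows the stack near (289,195) and the tape at (218,142). The trays are at (157,140), (157,198), (213,198) and (289,146), and the red and yellow decoys are at (370,219) and (302,250). I'll enlarge both views next.

```bash
python3 - <<'E'
from h import *
c=load('top0');f=c['frame'][:,:,::-1]
cv2.imwrite('pics/t1.png',cv2.resize(f[118:222,120:320],None,fx=4,fy=4,interpolation=cv2.INTER_CUBIC))
f=load('side0')['frame'][:,:,::-1]
cv2.imwrite('pics/s1.png',cv2.resize(f[125:275,190:390],None,fx=4,fy=4,interpolation=cv2.INTER_CUBIC))
for n,u in dict(stack=(289,195),duT=(157,140),coT=(157,198),spT=(213,197),raT=(289,146),tape=(218,142)).items(): print(n,onz(c,[u],0.003)[0].round(3))
E
```

```text
stack [ 0.451 -0.258  0.003]
duT [0.654 0.242 0.003]
coT [0.431 0.227 0.003]
spT [0.438 0.019 0.003]
raT [ 0.637 -0.258  0.003]
tape [0.648 0.009 0.003]
```

View pics/t1.png

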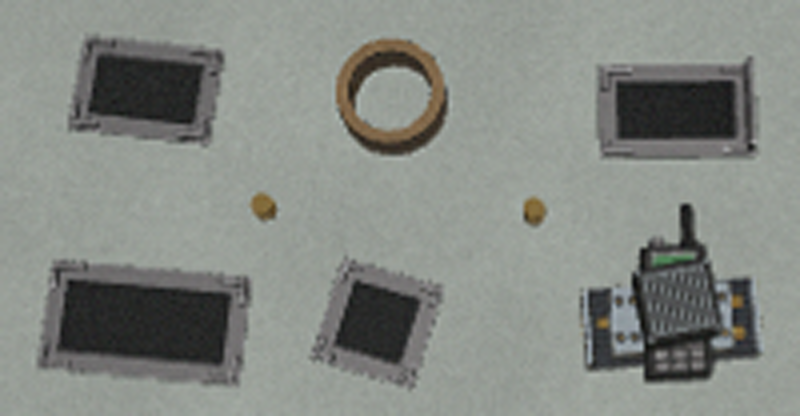

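View pics/s1.png

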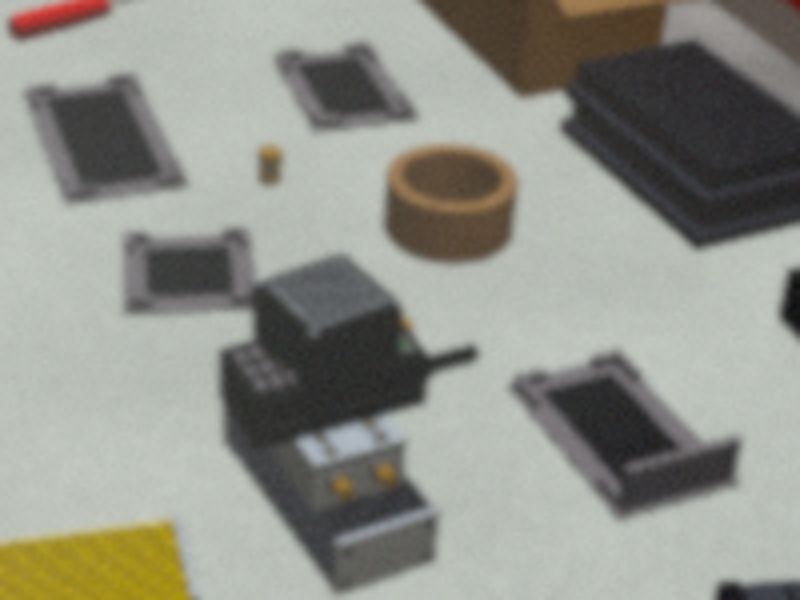

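The crops confirm the layout. In t1 the speaker top has corners near (636,277), (706,264), (718,330) and (648,345). The radio's antenna points to world +x, and the radio tray's wall is on its image-right (-y) side. Now I'll measure.

```bash
cat >> h.py <<'E'
def rect(P):
    (c,s,a)=cv2.minAreaRect(np.float32(P[:,:2]*1000)); 
    if s[0]<s[1]: s=s[::-1]; a+=90   # a = dir of long side
    a=(a+90)%180-90
    return np.round(c,1),np.round(s,1),round(a,1)
def blobs(c,mask,z,amin=60,amax=3000):
    for k in cv2.findContours(mask.astype(np.uint8),cv2.RETR_EXTERNAL,cv2.CHAIN_APPROX_NONE)[0]:
        if amin<cv2.contourArea(k)<amax:
            p=k.reshape(-1,2); yield p.mean(0).round(),rect(onz(c,p,z))
E
python3 - <<'E'
from h import *
for n in('top','side'):
    c=load(n+'0'); v=c['frame'].max(2)
    for lo,th in(('felt',75),):
        for b in blobs(c,(v<th),0.003): 
            if abs(b[1][0][0]-550)<200 and abs(b[1][0][1])<400: print(n,lo,*b)
c=load('top0')
g=lambda L:[(120+(u+.5)/4-.5,118+(w+.5)/4-.5) for u,w in L]
for n,L,z in(('spk',[(636,277),(706,264),(718,330),(648,345)],.156),('radio',[(645,380),(712,378),(706,244),(640,248)],.116),
 ('dup',[(612,285),(613,353),(729,348),(725,281)],.078),('conv',[(585,290),(755,280),(760,355),(590,370)],.042)):
    P=onz(c,g(L),z); print(n,rect(P))
hsv=cv2.cvtColor(c['frame'],cv2.COLOR_RGB2HSV)
m=(hsv[...,1]>70)&(hsv[...,0]<25)&(hsv[...,2]>90)
for b in blobs(c,m,.048): print('tape',*b)
E
```

```text
top felt [214. 198.] (array([434.2,  15.7]), array([63.3, 62.7]), 74.0)
top felt [156. 198.] (array([430.4, 232.1]), array([155.7,  67. ]), 85.8)
top felt [288. 194.] (array([ 443.1, -247.2]), array([158.3, 148.6]), -52.5)
top felt [288. 145.] (array([ 640.5, -256.3]), array([109.5,  54.6]), -89.0)
top felt [156. 140.] (array([654.6, 245.8]), array([104.2,  60.3]), 83.5)
side felt [350. 237.] (array([ 653.3, -263.7]), array([120.6,  96.9]), -89.3)
side felt [272. 229.] (array([ 466.1, -180.8]), array([276. , 162.4]), 55.9)
side felt [237. 192.] (array([435.4,  17. ]), array([56.8, 53.1]), -19.4)
side felt [216. 159.] (array([431.7, 230.7]), array([141.5,  59.5]), 85.9)
side felt [276. 146.] (array([655.5, 244.5]), array([91.3, 50.4]), 84.1)
spk (array([ 428.5, -246.7]), array([59.9, 57. ]), -78.4)
radio (array([ 429.4, -248.5]), array([114.5,  56.1]), 2.5)
dup (array([ 431.2, -245.6]), array([100.1,  59.5]), -86.8)
conv (array([ 430. , -251.4]), array([152. ,  71.9]), -85.6)
tape [499. 365.] (array([ -151.9, -1001.6]), array([115. ,  81.3]), -0.9)
tape [482. 334.] (array([ -40. , -933.8]), array([223.4,  16.8]), -88.1)
tape [494. 290.] (array([ 115.1, -985.3]), array([46.4, 45.4]), 88.7)
tape [370. 218.] (array([ 363.3, -541.5]), array([144.6,  77.5]), 20.3)
tape [  7. 231.] (array([290.3, 775.9]), array([251.4,  20.9]), 0.1)
tape [ 99. 191.] (array([446.1, 432.9]), array([98.6, 25.1]), 14.9)
tape [217. 140.] (array([642.1,   7.6]), array([96.8, 94. ]), 45.7)
tape [500. 187.] (array([  482.1, -1033.2]), array([749.1, 115.3]), -6.0)
tape [438. 231.] (array([ 360.2, -797.2]), array([1120.2,   41.7]), -0.0)
tape [ 24. 104.] (array([784.4, 796.6]), array([268.9,  63.4]), 0.2)
tape [381.  70.] (array([ 931.7, -607.3]), array([336.6,  21.9]), -89.9)
tape [296.  67.] (array([ 931.4, -282.3]), array([129.8,  21.1]), -88.9)
tape [258.  68.] (array([ 931.2, -137.2]), array([129.7,  16.9]), -89.3)
```

```bash
cat >> h.py <<'E'
from scipy.spatial.transform import Rotation as Ro
def go(x,y,z,phi):
    s=state(); R=Ro.from_rotvec(s['tool_rot']).as_matrix(); p=np.array(s['position'])
    now=np.degrees(np.arctan2(R[1,1],R[0,1])); d=(phi-now+180)%360-180
    print('shift',(R.T@(np.array([x,y,z])-p)).round(4),'twist',round(-np.radians(d),3),'| t',round(s['time_s'],1),'pos',p.round(4),'phi',now.round(1),'q6',s['joint_positions'][5].round(2),'F',s['force'].round(1),'w',round(s['gripper_width'],4),s['finger_force'])
E
python3 -c "
from h import *
go(.429,-.247,.215,-78.4)"
```

```text
shift [-4.749e-01 -7.645e-01 -1.000e-04] twist 2.703 | t 0.1 pos [0.1459 0.6073 0.214 ] phi 76.5 q6 -0.0 F [0.3 0.2 0.8] w 0.0919 0.0
```

```bash
cat >> h.py <<'E'
def plan(x,y,z,phi):
    """per-call shift/twist for an even straight move"""
    s=state(); R=Ro.from_rotvec(s['tool_rot']).as_matrix(); p=np.array(s['position'])
    now=np.degrees(np.arctan2(R[1,1],R[0,1])); tw=-np.radians((phi-now+180)%360-180)
    D=np.array([x,y,z])-p; n=int(np.ceil(max(np.linalg.norm(D)/.19,abs(tw)/.58)))
    for i in range(n):
        Ri=R@Ro.from_euler('z',tw*i/n).as_matrix()
        print(i+1,'of',n,(Ri.T@D/n).round(3),round(tw/n,3))
    print('t',round(s['time_s'],1),'pos',p.round(4),'phi',now.round(1),'F',s['force'].round(1),'w',round(s['gripper_width'],4),s['finger_force'])
E
python3 -c "
from h import *
plan(.429,-.247,.215,-78.4)"
```

```text
1 of 5 [-0.095 -0.153 -0.   ] 0.541
2 of 5 [-0.16  -0.082 -0.   ] 0.541
3 of 5 [-0.18   0.012 -0.   ] 0.541
4 of 5 [-0.148  0.103 -0.   ] 0.541
5 of 5 [-0.074  0.164 -0.   ] 0.541
t 0.1 pos [0.1459 0.6073 0.214 ] phi 76.5 F [0.3 0.2 0.8] w 0.0919 0.0
```

>>> {"name": "carry_out", "arguments": {"rows": [[-0.019,-0.031,0,0.108,0.0919],[-0.038,-0.061,0,0.216,0.0919],[-0.057,-0.092,0,0.325,0.0919],[-0.076,-0.122,0,0.433,0.0919],[-0.095,-0.153,0,0.541,0.0919]]}}

```text
time_s: 0.52
position: [0.2027, 0.435, 0.2142]
tool_rot: [1.197, 2.905, -0.001]
force: [1.3, 0.6, -0.4]
gripper_width: 0.0915
finger_force: 0.0
```

>>> {"name": "carry_out", "arguments": {"rows": [[-0.032,-0.016,0,0.108,0.0919],[-0.064,-0.033,0,0.216,0.0919],[-0.096,-0.049,0,0.325,0.0919],[-0.128,-0.066,0,0.433,0.0919],[-0.16,-0.082,0,0.541,0.0919]]}}

```text
time_s: 0.93
position: [0.2591, 0.2643, 0.2144]
tool_rot: [1.929, 2.479, -0.0]
force: [1.3, 0.9, 0.1]
gripper_width: 0.0916
finger_force: 0.0
```

>>> {"name": "carry_out", "arguments": {"rows": [[-0.036,0.002,0,0.108,0.0919],[-0.072,0.005,0,0.216,0.0919],[-0.108,0.007,0,0.325,0.0919],[-0.144,0.01,0,0.433,0.0919],[-0.18,0.012,0,0.541,0.0919]]}}

```text
time_s: 1.35
position: [0.3159, 0.0932, 0.2147]
tool_rot: [2.522, 1.873, 0.001]
force: [1.3, 0.2, -0.1]
gripper_width: 0.0918
finger_force: 0.0
```

>>> {"name": "carry_out", "arguments": {"rows": [[-0.03,0.021,0,0.108,0.0919],[-0.059,0.041,0,0.216,0.0919],[-0.089,0.062,0,0.325,0.0919],[-0.118,0.082,0,0.433,0.0919],[-0.148,0.103,0,0.541,0.0919]]}}

```text
time_s: 1.77
position: [0.3725, -0.0782, 0.2146]
tool_rot: [2.931, 1.13, 0.0]
force: [1.2, 0.0, 0.9]
gripper_width: 0.0923
finger_force: 0.0
```

>>> {"name": "carry_out", "arguments": {"rows": [[-0.015,0.033,0,0.108,0.0919],[-0.03,0.066,0,0.216,0.0919],[-0.044,0.098,0,0.325,0.0919],[-0.059,0.131,0,0.433,0.0919],[-0.074,0.164,0,0.541,0.0919]]}}

```text
time_s: 2.18
position: [0.4288, -0.2491, 0.2143]
tool_rot: [-3.126, -0.306, 0.0]
force: [0.4, -0.0, -0.9]
gripper_width: 0.0919
finger_force: 0.0
```

```bash
python3 - <<'E'
from h import *
go(.429,-.247,.122,-78.4)
a=snap('side','sideA')['frame'];b=snap('top','topA')['frame']
A=cv2.resize(a[110:270,200:360],(480,480),interpolation=cv2.INTER_CUBIC)
cv2.imwrite('pics/a.png',A[:,:,::-1])
E
```

```text
shift [ 0.0006 -0.002   0.0923] twist -0.007 | t 2.2 pos [ 0.4288 -0.2491  0.2143] phi -78.8 q6 0.85 F [ 0.4 -0.  -0.9] w 0.0919 0.0
```

View pics/a.png

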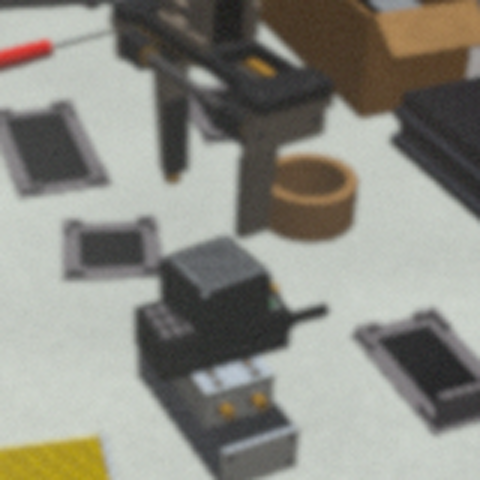

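The fingers straddle the speaker line: the tips are at (172,178) and (250,230), and the speaker top is at (217,263). A quick side-view check of its position before lowering.

```bash
python3 - <<'E'
from h import *
c=load('side0')
P=onz(c,[(190+(u+.5)/4-.5,125+(w+.5)/4-.5) for u,w in [(255,290),(340,257),(400,293),(318,337)]],.156); print(rect(P))
E
```

```text
(array([ 435. , -250.7]), array([64.4, 57. ]), 17.3)
```

>>> {"name": "carry_out", "arguments": {"rows": [[0.001,0,0.025,0,0.0919],[0.001,0,0.05,0,0.0919],[0.001,0,0.075,0,0.0919],[0.001,0,0.092,0,0.0919],[0.001,0,0.092,0,0.0919]], "grip_force": 20}}

```text
time_s: 2.7
position: [0.4273, -0.2452, 0.1193]
tool_rot: [-3.122, -0.316, 0.008]
force: [-0.2, -1.0, 0.3]
gripper_width: 0.0915
finger_force: 0.0
```

>>> {"name": "carry_out", "arguments": {"rows": [[0,0,0,0,0.08],[0,0,0,0,0.07],[0,0,0,0,0.06],[0,0,0,0,0.055],[0,0,0,0,0.055]]}}

```text
time_s: 3.12
position: [0.4306, -0.2474, 0.1237]
tool_rot: [3.125, 0.315, 0.003]
force: [-1.5, 1.9, 5.1]
gripper_width: 0.0639
finger_force: 20.0
```

>>> {"name": "carry_out", "arguments": {"rows": [[0,0,0,0,0.055],[0,0,-0.005,0,0.055],[0,0,-0.015,0,0.055],[0,0,-0.03,0,0.055],[0,0,-0.04,0,0.055]]}}

```text
time_s: 3.53
position: [0.4301, -0.2471, 0.1641]
tool_rot: [3.125, 0.315, 0.001]
force: [0.5, -0.3, -1.3]
gripper_width: 0.0638
finger_force: 20.0
```

```bash
python3 - <<'E'
from h import *
plan(.435,.0165,.162,-106)
c=snap('side','sideB'); f=c['frame']
cv2.imwrite('pics/b.png',cv2.resize(f[90:290,180:380],(600,600),interpolation=cv2.INTER_CUBIC)[:,:,::-1])
E
```

```text
1 of 2 [ 0.029 -0.129  0.001] 0.24
2 of 2 [-0.003 -0.132  0.001] 0.24
t 3.5 pos [ 0.4301 -0.2471  0.1641] phi -78.5 F [ 0.5 -0.3 -1.3] w 0.0638 19.99919682741165
```

View pics/b.png

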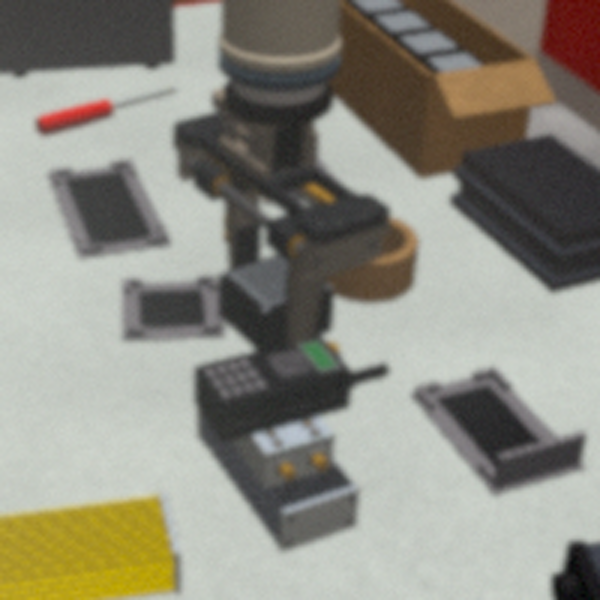

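The speaker is held level at (270,290), and the radio below it is undisturbed. Moving over the speaker tray.

>>> {"name": "carry_out", "arguments": {"rows": [[0.004,-0.018,0,0.03,0.055],[0.009,-0.045,0,0.08,0.055],[0.017,-0.075,0,0.14,0.055],[0.023,-0.102,0,0.19,0.055],[0.029,-0.129,0,0.24,0.055]]}}

```text
time_s: 4.0
position: [0.4324, -0.1137, 0.1628]
tool_rot: [3.141, -0.066, 0.001]
force: [0.2, -0.1, -1.0]
gripper_width: 0.064
finger_force: 20.0
```

>>> {"name": "carry_out", "arguments": {"rows": [[0,-0.03,0,0.06,0.055],[-0.001,-0.06,0,0.12,0.055],[-0.002,-0.09,0,0.18,0.055],[-0.003,-0.115,0,0.22,0.055],[-0.003,-0.131,0,0.24,0.055]]}}

```text
time_s: 4.42
position: [0.4343, 0.0183, 0.1628]
tool_rot: [-3.11, 0.439, -0.0]
force: [-0.1, -0.2, -1.8]
gripper_width: 0.0636
finger_force: 20.0
```

>>> {"name": "carry_out", "arguments": {"rows": [[0,0,0.02,0,0.055],[0,0,0.05,0,0.055],[0,0,0.08,0,0.055],[0,0,0.1,0,0.055],[0,0,0.11,0,0.055]]}}

```text
time_s: 4.83
position: [0.4332, 0.0162, 0.0504]
tool_rot: [3.111, -0.437, -0.005]
force: [-0.5, -0.6, -1.4]
gripper_width: 0.0639
finger_force: 20.0
```

```bash
python3 - <<'E'
from h import *
plan(.435,.0165,.0107,-106)
c=snap('side','sideC'); f=c['frame']
cv2.imwrite('pics/c.png',cv2.resize(f[90:240,160:310],(600,600),interpolation=cv2.INTER_CUBIC)[:,:,::-1])
c=snap('top','topC')
cv2.imwrite('pics/cr.png',cv2.resize(c['frame'][160:225,250:330],None,fx=8,fy=8,interpolation=cv2.INTER_CUBIC)[:,:,::-1])
E
```

```text
1 of 1 [ 0.002 -0.001  0.04 ] 0.0
t 4.8 pos [0.4332 0.0162 0.0504] phi -106.0 F [-0.5 -0.6 -1.4] w 0.0639 19.999149441719055
```

View pics/c.png

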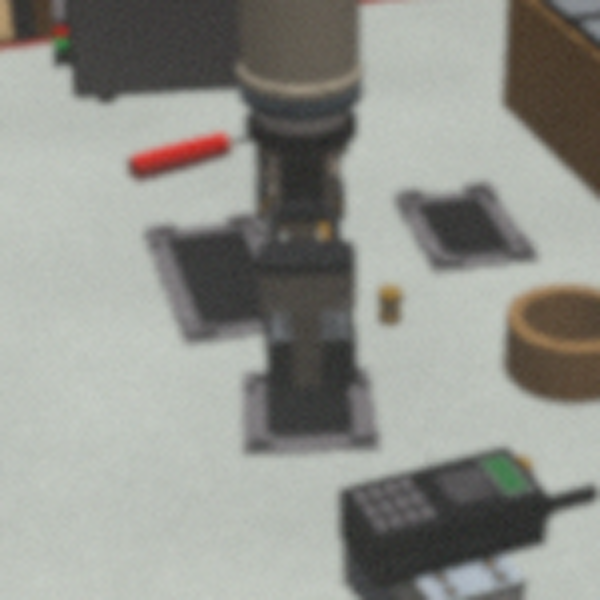

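View pics/cr.png

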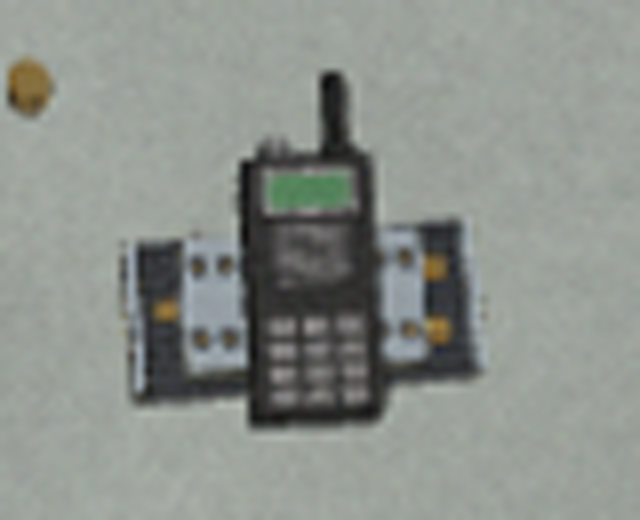

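The speaker (x 272–352 in the crop) is centred over its tray (245–377). The radio's top face corners in cr are near (241,160), (370,153), (384,415) and (252,425). Lowering.

>>> {"name": "carry_out", "arguments": {"rows": [[0.002,-0.001,0.01,0,0.055],[0.002,-0.001,0.02,0,0.055],[0.002,-0.001,0.029,0,0.055],[0.002,-0.001,0.035,0,0.055],[0.002,-0.001,0.038,0,0.055]]}}

```text
time_s: 5.35
position: [0.4365, 0.0166, 0.0137]
tool_rot: [3.111, -0.437, -0.001]
force: [-0.4, -0.3, -1.7]
gripper_width: 0.0641
finger_force: 20.0
```

>>> {"name": "carry_out", "arguments": {"rows": [[0,0,0.0005,0,0.055],[0,0,0.001,0,0.055],[0,0,0.0015,0,0.055],[0,0,0.0015,0,0.055],[0,0,0.0015,0,0.055]]}}

```text
time_s: 5.77
position: [0.4371, 0.0166, 0.0134]
tool_rot: [-3.111, 0.437, -0.001]
force: [0.4, 0.1, -2.3]
gripper_width: 0.0641
finger_force: 20.0
```

```bash
python3 - <<'E'
from h import *
go(.435,.0165,.0107,-106)
c=load('topC')
P=onz(c,[(250+(u+.5)/8-.5,160+(w+.5)/8-.5) for u,w in [(241,160),(370,153),(384,415),(252,425)]],.116); print(rect(P))
P=onz(c,[(250+(u+.5)/8-.5,160+(w+.5)/8-.5) for u,w in [(182,238),(188,371),(430,357),(424,228)]],.078); print('dup',rect(P))
P=onz(c,[(250+(u+.5)/8-.5,160+(w+.5)/8-.5) for u,w in [(125,242),(136,403),(480,375),(462,220)]],.042); print('conv',rect(P))
E
```

```text
shift [-0.002   0.0007  0.0027] twist 0.0 | t 5.8 pos [0.4371 0.0166 0.0134] phi -106.0 q6 1.88 F [ 0.4  0.1 -2.3] w 0.0641 19.99923527240753
(array([ 429.2, -248.3]), array([114.2,  55.3]), 3.0)
dup (array([ 430.7, -248.9]), array([105.5,  58.3]), -86.6)
conv (array([ 432.5, -248.8]), array([152.6,  72.3]), -84.4)
```

>>> {"name": "carry_out", "arguments": {"rows": [[-0.002,0,0.001,0,0.055],[-0.002,0,0.0015,0,0.055],[-0.002,0,0.002,0,0.055],[-0.002,0,0.0025,0,0.055],[-0.002,0,0.003,0,0.055]]}}

```text
time_s: 6.18
position: [0.4349, 0.0172, 0.0107]
tool_rot: [3.111, -0.437, -0.0]
force: [-6.1, 0.2, 25.5]
gripper_width: 0.0642
finger_force: 20.0
```

>>> {"name": "carry_out", "arguments": {"rows": [[0,0,0.0005,0,0.055],[0,0,0.001,0,0.055],[0,0,0.001,0,0.055],[0,0,0.001,0,0.055],[0,0,0.001,0,0.055]]}}

```text
time_s: 6.6
position: [0.4351, 0.0171, 0.0103]
tool_rot: [3.111, -0.437, 0.0]
force: [-6.7, 0.2, 26.8]
gripper_width: 0.064
finger_force: 20.0
```

>>> {"name": "carry_out", "arguments": {"rows": [[0,0,-0.001,0,0.066],[0,0,-0.001,0,0.072],[0,0,-0.001,0,0.08],[0,0,-0.001,0,0.0919],[0,0,-0.001,0,0.0919]]}}

```text
time_s: 7.02
position: [0.4349, 0.0171, 0.0099]
tool_rot: [3.111, -0.437, -0.0]
force: [-0.2, -0.3, -0.2]
gripper_width: 0.0895
finger_force: 0.0
```

>>> {"name": "carry_out", "arguments": {"rows": [[0,0,-0.01,0,0.0919],[0,0,-0.035,0,0.0919],[0,0,-0.07,0,0.0919],[0,0,-0.105,0,0.0919],[0,0,-0.14,0,0.0919]]}}

```text
time_s: 7.43
position: [0.4343, 0.0171, 0.1521]
tool_rot: [3.111, -0.437, -0.001]
force: [1.0, -1.1, 0.1]
gripper_width: 0.0922
finger_force: 0.0
```

```bash
python3 -c "
from h import *
plan(.429,-.2485,.16,-87)"
```

```text
1 of 2 [ 0.034  0.128 -0.004] -0.166
2 of 2 [ 0.012  0.132 -0.004] -0.166
t 7.4 pos [0.4343 0.0171 0.1521] phi -106.0 F [ 1.  -1.1  0.1] w 0.0922 0.0
```

>>> {"name": "carry_out", "arguments": {"rows": [[0.004,0.018,-0.001,-0.03,0.0919],[0.011,0.045,-0.002,-0.06,0.0919],[0.019,0.075,-0.003,-0.1,0.0919],[0.027,0.102,-0.004,-0.13,0.0919],[0.034,0.128,-0.004,-0.166,0.0919]]}}

```text
time_s: 7.85
position: [0.4323, -0.1166, 0.1551]
tool_rot: [3.136, -0.175, 0.002]
force: [0.3, 1.5, 0.0]
gripper_width: 0.0918
finger_force: 0.0
```

>>> {"name": "carry_out", "arguments": {"rows": [[0.003,0.03,-0.001,-0.04,0.0919],[0.006,0.06,-0.002,-0.08,0.0919],[0.008,0.09,-0.003,-0.12,0.0919],[0.011,0.117,-0.004,-0.15,0.0919],[0.012,0.132,-0.004,-0.166,0.0919]]}}

```text
time_s: 8.27
position: [0.4294, -0.2505, 0.159]
tool_rot: [3.139, 0.084, 0.001]
force: [0.6, 0.8, 0.5]
gripper_width: 0.0916
finger_force: 0.0
```

```bash
python3 - <<'E'
from h import *
go(.429,-.2485,.0865,-87)
c=snap('top','topD')
v=c['frame'].max(2); m=np.zeros_like(v); m[175:225,190:240]=v[175:225,190:240]<75
for b in blobs(c,m,.043): print(b)
print('tray px',proj(c,[[.435,.016,.003]]),'spk top px',proj(c,[[.435,.016,.043]]))
cv2.imwrite('pics/d.png',cv2.resize(c['frame'][170:225,185:325],None,fx=5,fy=5,interpolation=cv2.INTER_CUBIC)[:,:,::-1])
E
```

```text
shift [-0.0004 -0.0021  0.0725] twist 0.001 | t 8.3 pos [ 0.4294 -0.2505  0.159 ] phi -86.9 q6 0.99 F [0.6 0.8 0.5] w 0.0916 0.0
(array([213., 196.]), (array([432.5,  14.6]), array([70.7, 69.4]), 73.6))
tray px [[213.87340219 197.91388729]] spk top px [[212.64993614 196.09971035]]
```

View pics/d.png

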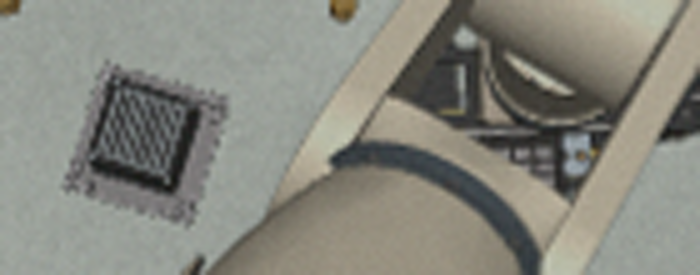

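The speaker (at (145,130) in the crop) sits square and central in its tray. Next I lower onto the radio.

>>> {"name": "carry_out", "arguments": {"rows": [[0,0,0.02,0,0.0919],[0,0,0.04,0,0.0919],[0,0,0.058,0,0.0919],[0,0,0.068,0,0.0919],[0,0,0.072,0,0.0919]]}}

```text
time_s: 8.73
position: [0.4285, -0.2469, 0.085]
tool_rot: [-3.139, -0.083, 0.003]
force: [0.9, -0.6, 0.3]
gripper_width: 0.0921
finger_force: 0.0
```

>>> {"name": "carry_out", "arguments": {"rows": [[0,0,0,0,0.08],[0,0,0,0,0.07],[0,0,0,0,0.06],[0,0,0,0,0.05],[0,0,0,0,0.047]], "grip_force": 25}}

```text
time_s: 9.15
position: [0.4299, -0.248, 0.0868]
tool_rot: [3.14, 0.083, 0.002]
force: [-0.9, -0.5, 0.0]
gripper_width: 0.0606
finger_force: 0.0
```

>>> {"name": "carry_out", "arguments": {"rows": [[0,0,0,0,0.047],[0,0,0,0,0.047],[0,0,0,0,0.047],[0,0,-0.003,0,0.047],[0,0,-0.008,0,0.047]]}}

```text
time_s: 9.57
position: [0.4287, -0.2473, 0.0937]
tool_rot: [-3.14, -0.083, 0.002]
force: [-0.3, 0.3, -2.5]
gripper_width: 0.0559
finger_force: 25.0
```

```bash
python3 -c "
from h import *
go(.429,-.2485,.0865,-87)"
```

```text
shift [0.0002 0.0012 0.0072] twist 0.0 | t 9.6 pos [ 0.4287 -0.2473  0.0937] phi -87.0 q6 0.99 F [-0.3  0.3 -2.5] w 0.0559 24.983969628810883
```

>>> {"name": "carry_out", "arguments": {"rows": [[0,0,-0.01,0,0.047],[0,0,-0.025,0,0.047],[0,0,-0.04,0,0.047],[0,0,-0.052,0,0.047],[0,0,-0.06,0,0.047]]}}

```text
time_s: 9.98
position: [0.4298, -0.248, 0.1559]
tool_rot: [3.14, 0.083, 0.002]
force: [-0.4, -0.5, -3.7]
gripper_width: 0.0557
finger_force: 25.0
```

```bash
python3 -c "
from h import *
plan(.640,-.256,.12,1)
c=snap('side','sideE');cv2.imwrite('pics/e.png',cv2.resize(c['frame'][90:290,180:380],(600,600),interpolation=cv2.INTER_CUBIC)[:,:,::-1])"
```

```text
1 of 3 [0.07  0.006 0.012] -0.512
2 of 3 [0.058 0.04  0.012] -0.512
3 of 3 [0.031 0.063 0.012] -0.512
t 10.0 pos [ 0.4298 -0.248   0.1559] phi -87.0 F [-0.4 -0.5 -3.7] w 0.0557 24.984139502048492
```

View pics/e.png

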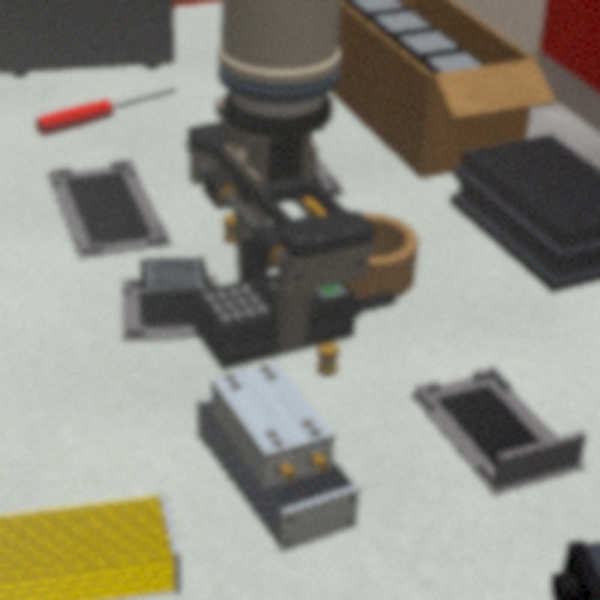

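The radio is held level at (270,310), and the duplexer and converter stay put. Moving it over its tray with a quarter turn.

>>> {"name": "carry_out", "arguments": {"rows": [[0.007,0.001,0.001,-0.05,0.047],[0.02,0.002,0.003,-0.15,0.047],[0.037,0.003,0.006,-0.27,0.047],[0.054,0.005,0.009,-0.39,0.047],[0.07,0.006,0.012,-0.512,0.047]]}}

```text
time_s: 10.45
position: [0.5002, -0.25, 0.1417]
tool_rot: [-3.014, -0.884, 0.0]
force: [0.4, -0.3, -3.7]
gripper_width: 0.0562
finger_force: 25.0
```

>>> {"name": "carry_out", "arguments": {"rows": [[0.012,0.008,0.002,-0.1,0.047],[0.023,0.016,0.005,-0.2,0.047],[0.035,0.024,0.007,-0.3,0.047],[0.046,0.032,0.01,-0.41,0.047],[0.058,0.04,0.012,-0.512,0.047]]}}

```text
time_s: 10.87
position: [0.5701, -0.2526, 0.1292]
tool_rot: [-2.692, -1.618, 0.001]
force: [-0.5, 1.0, -4.3]
gripper_width: 0.0558
finger_force: 25.0
```

>>> {"name": "carry_out", "arguments": {"rows": [[0.008,0.015,0.003,-0.12,0.047],[0.016,0.03,0.006,-0.24,0.047],[0.022,0.045,0.009,-0.35,0.047],[0.028,0.057,0.011,-0.45,0.047],[0.031,0.063,0.012,-0.512,0.047]]}}

```text
time_s: 11.28
position: [0.6413, -0.2552, 0.117]
tool_rot: [-2.194, -2.247, 0.0]
force: [0.6, 0.3, -3.7]
gripper_width: 0.0557
finger_force: 25.0
```

>>> {"name": "carry_out", "arguments": {"rows": [[0,0,0.01,0,0.047],[0,0,0.03,0,0.047],[0,0,0.05,0,0.047],[0,0,0.06,0,0.047],[0,0,0.06,0,0.047]]}}

```text
time_s: 11.7
position: [0.6374, -0.2545, 0.0546]
tool_rot: [-2.199, -2.236, 0.004]
force: [-0.8, -0.3, -3.2]
gripper_width: 0.0558
finger_force: 25.0
```

```bash
python3 -c "
from h import *
go(.640,-.256,.0115,1)
c=snap('side','sideF');d=snap('top','topF')
A=cv2.resize(c['frame'][160:280,280:400],(400,400),interpolation=cv2.INTER_CUBIC);B=cv2.resize(d['frame'][110:190,250:330],(400,400),interpolation=cv2.INTER_CUBIC)
cv2.imwrite('pics/f.png',np.hstack([A,B])[:,:,::-1])"
```

```text
shift [-0.0017  0.0028  0.0431] twist -0.001 | t 11.7 pos [ 0.6374 -0.2545  0.0546] phi 0.9 q6 -0.4 F [-0.8 -0.3 -3.2] w 0.0558 24.984087646007538
```

View pics/f.png

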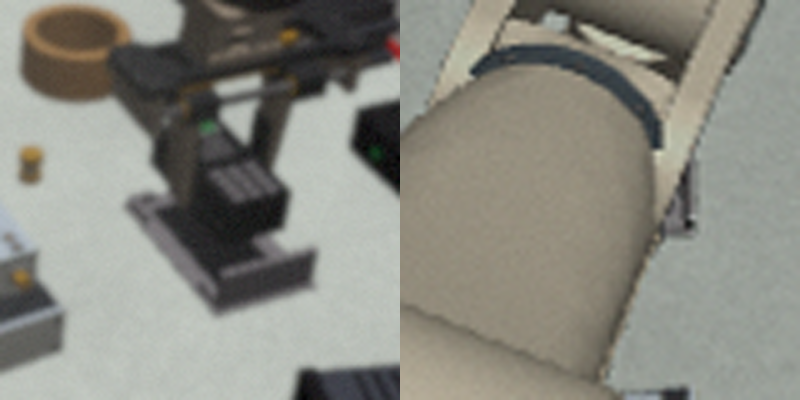

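The foot end faces the high wall and the antenna the low end, as required. Lowering gently.

>>> {"name": "carry_out", "arguments": {"rows": [[0,0,0.01,0,0.047],[0,0,0.02,0,0.047],[0,0,0.028,0,0.047],[0,0,0.034,0,0.047],[0,0,0.038,0,0.047]]}}

```text
time_s: 12.22
position: [0.6396, -0.2552, 0.0189]
tool_rot: [-2.201, -2.24, 0.001]
force: [-0.1, -0.1, -3.1]
gripper_width: 0.0558
finger_force: 25.0
```

>>> {"name": "carry_out", "arguments": {"rows": [[0,0,0.001,0,0.047],[0,0,0.002,0,0.047],[0,0,0.003,0,0.047],[0,0,0.003,0,0.047],[0,0,0.003,0,0.047]]}}

```text
time_s: 12.63
position: [0.6404, -0.2555, 0.0174]
tool_rot: [2.201, 2.241, 0.0]
force: [-0.8, -0.1, -3.3]
gripper_width: 0.0561
finger_force: 25.0
```

```bash
python3 -c "
from h import *
go(.640,-.256,.0115,1)"
```

```text
shift [-0.0005 -0.0004  0.0059] twist 0.001 | t 12.6 pos [ 0.6404 -0.2555  0.0174] phi 1.0 q6 -0.4 F [-0.8 -0.1 -3.3] w 0.0561 24.984125196933746
```

>>> {"name": "carry_out", "arguments": {"rows": [[0,0,0.001,0,0.047],[0,0,0.002,0,0.047],[0,0,0.003,0,0.047],[0,0,0.004,0,0.047],[0,0,0.0045,0,0.047]]}}

```text
time_s: 13.05
position: [0.6401, -0.2554, 0.0124]
tool_rot: [-2.201, -2.241, 0.0]
force: [-0.6, -0.7, -2.9]
gripper_width: 0.0554
finger_force: 25.0
```

>>> {"name": "carry_out", "arguments": {"rows": [[0,0,0.0005,0,0.047],[0,0,0.001,0,0.047],[0,0,0.0015,0,0.047],[0,0,0.0015,0,0.047],[0,0,0.0015,0,0.047]]}}

```text
time_s: 13.47
position: [0.6402, -0.2554, 0.0118]
tool_rot: [2.201, 2.241, 0.0]
force: [-3.6, 0.7, 4.8]
gripper_width: 0.0562
finger_force: 25.0
```

Contact at the expected height. Releasing.

>>> {"name": "carry_out", "arguments": {"rows": [[0,0,0,0,0.058],[0,0,0,0,0.064],[0,0,0,0,0.075],[0,0,0,0,0.0919],[0,0,0,0,0.0919]]}}

```text
time_s: 13.88
position: [0.6403, -0.2554, 0.011]
tool_rot: [2.201, 2.241, 0.0]
force: [0.1, -0.7, 0.8]
gripper_width: 0.0818
finger_force: 0.0
```

>>> {"name": "carry_out", "arguments": {"rows": [[0,0,-0.01,0,0.0919],[0,0,-0.03,0,0.0919],[0,0,-0.06,0,0.0919],[0,0,-0.09,0,0.0919],[0,0,-0.12,0,0.0919]]}}

```text
time_s: 14.3
position: [0.64, -0.2553, 0.1329]
tool_rot: [-2.201, -2.241, 0.0]
force: [0.5, -0.5, 0.1]
gripper_width: 0.0918
finger_force: 0.0
```

```bash
python3 - <<'E'
from h import *
plan(.430,-.2485,.13,3.2)
c=load('sideE')
g=lambda L:[(180+(u+.5)/3-.5,90+(w+.5)/3-.5) for u,w in L]
print('dup side',rect(onz(c,g([(212,380),(269,367),(332,440),(272,457)]),.078)))
E
```

```text
1 of 2 [ 0.005 -0.105  0.001] -0.019
2 of 2 [ 0.007 -0.105  0.001] -0.019
t 14.3 pos [ 0.64   -0.2553  0.1329] phi 1.0 F [ 0.5 -0.5  0.1] w 0.0918 0.0
dup side (array([ 430.2, -253.7]), array([108.2,  51. ]), -84.6)
```

>>> {"name": "carry_out", "arguments": {"rows": [[0.001,-0.012,0,-0.003,0.0919],[0.002,-0.034,0,-0.007,0.0919],[0.003,-0.058,0,-0.011,0.0919],[0.004,-0.082,0.001,-0.015,0.0919],[0.005,-0.105,0.001,-0.019,0.0919]]}}

```text
time_s: 14.72
position: [0.534, -0.2521, 0.1307]
tool_rot: [2.179, 2.262, 0.0]
force: [-0.1, -0.7, 0.4]
gripper_width: 0.0921
finger_force: 0.0
```

>>> {"name": "carry_out", "arguments": {"rows": [[0.001,-0.024,0,-0.004,0.0919],[0.003,-0.048,0,-0.008,0.0919],[0.004,-0.072,0,-0.012,0.0919],[0.006,-0.094,0.001,-0.016,0.0919],[0.007,-0.105,0.001,-0.019,0.0919]]}}

```text
time_s: 15.13
position: [0.4275, -0.2487, 0.1295]
tool_rot: [-2.158, -2.282, 0.001]
force: [-0.3, -0.3, 0.4]
gripper_width: 0.0919
finger_force: 0.0
```

```bash
python3 - <<'E'
from h import *
go(.430,-.249,.05,3.2)
c=snap('side','sideG');d=snap('top','topG')
A=cv2.resize(c['frame'][160:280,240:400],(533,400),interpolation=cv2.INTER_CUBIC);B=cv2.resize(d['frame'][110:190,260:312],(260,400),interpolation=cv2.INTER_CUBIC)
cv2.imwrite('pics/g.png',np.hstack([A,B])[:,:,::-1])
E
```

```text
shift [-0.0004  0.0025  0.0795] twist -0.0 | t 15.1 pos [ 0.4275 -0.2487  0.1295] phi 3.2 q6 -0.59 F [-0.3 -0.3  0.4] w 0.0919 0.0
```

View pics/g.png

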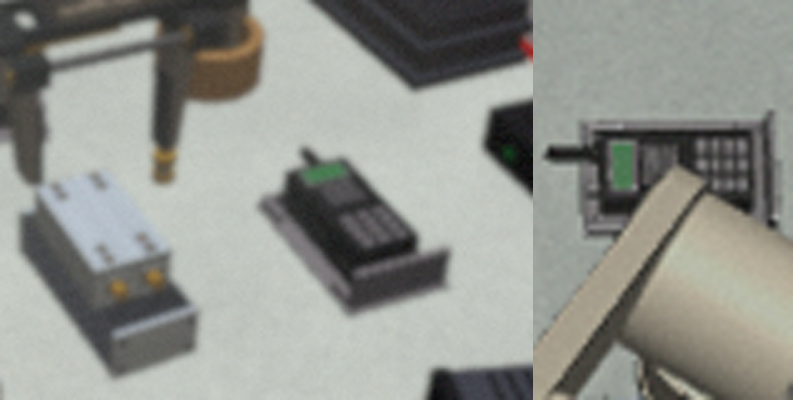

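The radio lies in its tray with its foot at the wall and its antenna over the low end. Taking the duplexer next.

>>> {"name": "carry_out", "arguments": {"rows": [[0,0,0.02,0,0.0919],[0,0,0.043,0,0.0919],[0,0,0.063,0,0.0919],[0,0,0.073,0,0.0919],[0,0,0.077,0,0.0919]]}}

```text
time_s: 15.65
position: [0.4303, -0.2489, 0.0508]
tool_rot: [-2.157, -2.282, 0.0]
force: [-0.5, -0.4, 0.2]
gripper_width: 0.0917
finger_force: 0.0
```

>>> {"name": "carry_out", "arguments": {"rows": [[0,0,0,0,0.08],[0,0,0,0,0.07],[0,0,0,0,0.06],[0,0,0,0,0.052],[0,0,0,0,0.052]]}}

```text
time_s: 16.07
position: [0.4309, -0.2496, 0.053]
tool_rot: [2.157, 2.281, 0.001]
force: [2.1, -0.3, 0.6]
gripper_width: 0.0608
finger_force: 0.6
```

>>> {"name": "carry_out", "arguments": {"rows": [[0,0,0,0,0.052],[0,0,0,0,0.052],[0,0,-0.004,0,0.052],[0,0,-0.012,0,0.052],[0,0,-0.025,0,0.052]]}}

```text
time_s: 16.48
position: [0.4286, -0.2485, 0.0767]
tool_rot: [-2.156, -2.281, 0.001]
force: [0.1, 0.0, -2.2]
gripper_width: 0.0597
finger_force: 25.0
```

>>> {"name": "carry_out", "arguments": {"rows": [[0,0,-0.015,0,0.052],[0,0,-0.03,0,0.052],[0,0,-0.045,0,0.052],[0,0,-0.055,0,0.052],[0,0,-0.06,0,0.052]]}}

```text
time_s: 16.9
position: [0.4302, -0.2494, 0.1386]
tool_rot: [2.157, 2.282, 0.0]
force: [1.2, 0.5, -2.6]
gripper_width: 0.0595
finger_force: 25.0
```

```bash
python3 - <<'E'
from h import *
plan(.655,.245,.13,-6)
c=snap('side','sideH')
cv2.imwrite('pics/hh.png',cv2.resize(c['frame'][110:290,200:380],(600,600),interpolation=cv2.INTER_CUBIC)[:,:,::-1])
E
```

```text
1 of 3 [0.16  0.084 0.003] 0.054
2 of 3 [0.165 0.075 0.003] 0.054
3 of 3 [0.168 0.066 0.003] 0.054
t 16.9 pos [ 0.4302 -0.2494  0.1386] phi 3.2 F [ 1.2  0.5 -2.6] w 0.0595 24.997335970401764
```

View pics/hh.png

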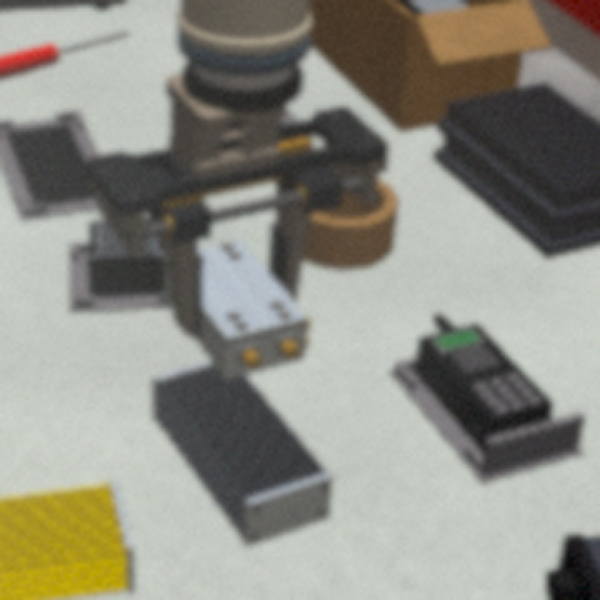

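The duplexer is held level, and the converter's top face has corners near (152,381), (230,366), (329,477) and (246,500). Carrying it to its tray, well above the tape.

>>> {"name": "carry_out", "arguments": {"rows": [[0.012,0.006,0,0.005,0.052],[0.042,0.022,0.001,0.015,0.052],[0.08,0.042,0.002,0.027,0.052],[0.12,0.063,0.003,0.041,0.052],[0.16,0.084,0.003,0.054,0.052]]}}

```text
time_s: 17.37
position: [0.5011, -0.0907, 0.1333]
tool_rot: [-2.22, -2.221, 0.001]
force: [0.4, -0.8, -3.2]
gripper_width: 0.06
finger_force: 25.0
```

>>> {"name": "carry_out", "arguments": {"rows": [[0.033,0.015,0.001,0.011,0.052],[0.066,0.03,0.001,0.022,0.052],[0.099,0.045,0.002,0.032,0.052],[0.132,0.06,0.002,0.043,0.052],[0.165,0.075,0.003,0.054,0.052]]}}

```text
time_s: 17.78
position: [0.5759, 0.0746, 0.1303]
tool_rot: [-2.278, -2.162, 0.002]
force: [0.5, -1.1, -2.9]
gripper_width: 0.06
finger_force: 25.0
```

>>> {"name": "carry_out", "arguments": {"rows": [[0.04,0.016,0.001,0.013,0.052],[0.08,0.032,0.001,0.026,0.052],[0.12,0.047,0.002,0.039,0.052],[0.15,0.059,0.003,0.049,0.052],[0.168,0.066,0.003,0.054,0.052]]}}

```text
time_s: 18.2
position: [0.6513, 0.2411, 0.1267]
tool_rot: [-2.334, -2.102, -0.0]
force: [-0.1, -0.4, -2.2]
gripper_width: 0.0596
finger_force: 25.0
```

>>> {"name": "carry_out", "arguments": {"rows": [[0,0,0.015,0,0.052],[0,0,0.04,0,0.052],[0,0,0.065,0,0.052],[0,0,0.08,0,0.052],[0,0,0.085,0,0.052]]}}

```text
time_s: 18.62
position: [0.6482, 0.2363, 0.0391]
tool_rot: [-2.334, -2.099, 0.009]
force: [0.2, 0.3, -3.0]
gripper_width: 0.0599
finger_force: 25.0
```

```bash
python3 - <<'E'
from h import *
go(.655,.245,.0135,-6)
c=load('sideH')
g=lambda L:[(200+(u+.5)*.3-.5,110+(w+.5)*.3-.5) for u,w in L]
print('conv side',rect(onz(c,g([(152,381),(230,366),(329,477),(246,500)]),.042)))
d=snap('top','topI');v=d['frame'].max(2);m=np.zeros_like(v);m[180:225,255:325]=v[180:225,255:325]<85
for b in blobs(d,m,.042): print('conv top',b)
E
```

```text
shift [0.0095 0.006  0.0256] twist -0.001 | t 18.6 pos [0.6482 0.2363 0.0391] phi -6.1 q6 0.45 F [ 0.2  0.3 -3. ] w 0.0599 24.997292160987854
conv side (array([ 433.3, -255.1]), array([152.2,  63.1]), -83.4)
conv top (array([287., 199.]), (array([ 431.5, -249. ]), array([148.9,  69.3]), -84.6))
```

>>> {"name": "carry_out", "arguments": {"rows": [[0,0,0,0,0.052],[0,0,0,0,0.052],[0,0,0,0,0.052],[0,0,0,0,0.052],[0,0,0,0,0.052]]}}

```text
time_s: 19.08
position: [0.6513, 0.2374, 0.0442]
tool_rot: [2.336, 2.1, 0.002]
force: [-0.3, 0.2, -2.5]
gripper_width: 0.0599
finger_force: 25.0
```

```bash
python3 - <<'E'
from h import *
go(.655,.245,.0135,-6)
E
```

```text
shift [0.008  0.0028 0.0307] twist -0.001 | t 19.1 pos [0.6513 0.2374 0.0442] phi -6.1 q6 0.45 F [-0.3  0.2 -2.5] w 0.0599 24.997352957725525
```

>>> {"name": "carry_out", "arguments": {"rows": [[0.002,0.001,0.002,0,0.052],[0.005,0.002,0.008,0,0.052],[0.008,0.003,0.015,0,0.052],[0.008,0.003,0.02,0,0.052],[0.008,0.003,0.023,0,0.052]]}}

```text
time_s: 19.5
position: [0.6539, 0.2449, 0.0186]
tool_rot: [-2.335, -2.101, 0.002]
force: [-0.3, -0.6, -3.0]
gripper_width: 0.06
finger_force: 25.0
```

>>> {"name": "carry_out", "arguments": {"rows": [[0,0,0.001,0,0.052],[0,0,0.002,0,0.052],[0,0,0.003,0,0.052],[0,0,0.003,0,0.052],[0,0,0.003,0,0.052]]}}

```text
time_s: 19.92
position: [0.6547, 0.2448, 0.0173]
tool_rot: [2.336, 2.1, 0.0]
force: [-0.1, 0.1, -3.3]
gripper_width: 0.0599
finger_force: 25.0
```

```bash
python3 - <<'E'
from h import *
go(.655,.245,.0135,-6)
c=snap('side','sideJ')
cv2.imwrite('pics/j.png',cv2.resize(c['frame'][90:210,210:330],(600,600),interpolation=cv2.INTER_CUBIC)[:,:,::-1])
E
```

```text
shift [0.0002 0.0003 0.0038] twist -0.001 | t 19.9 pos [0.6547 0.2448 0.0173] phi -6.1 q6 0.46 F [-0.1  0.1 -3.3] w 0.0599 24.997376203536987
```

>>> {"name": "carry_out", "arguments": {"rows": [[0,0,0.001,0,0.052],[0,0,0.002,0,0.052],[0,0,0.003,0,0.052],[0,0,0.0035,0,0.052],[0,0,0.0035,0,0.052]]}}

```text
time_s: 20.38
position: [0.6546, 0.2449, 0.0141]
tool_rot: [2.336, 2.101, 0.0]
force: [-2.3, -0.1, 2.4]
gripper_width: 0.0599
finger_force: 25.0
```

>>> {"name": "carry_out", "arguments": {"rows": [[0,0,0.0005,0,0.052],[0,0,0.001,0,0.052],[0,0,0.001,0,0.052],[0,0,0.001,0,0.052],[0,0,0.001,0,0.052]]}}

```text
time_s: 20.8
position: [0.6546, 0.2449, 0.014]
tool_rot: [2.336, 2.101, 0.0]
force: [-5.6, -1.9, 10.7]
gripper_width: 0.0601
finger_force: 25.0
```

>>> {"name": "carry_out", "arguments": {"rows": [[0,0,0,0,0.062],[0,0,0,0,0.068],[0,0,0,0,0.078],[0,0,0,0,0.0919],[0,0,0,0,0.0919]]}}

```text
time_s: 21.22
position: [0.6545, 0.2448, 0.0124]
tool_rot: [-2.336, -2.101, 0.0]
force: [0.4, 0.5, -0.1]
gripper_width: 0.0858
finger_force: 0.0
```

>>> {"name": "carry_out", "arguments": {"rows": [[0,0,-0.01,0,0.0919],[0,0,-0.03,0,0.0919],[0,0,-0.06,0,0.0919],[0,0,-0.09,0,0.0919],[0,0,-0.11,0,0.0919]]}}

```text
time_s: 21.63
position: [0.6555, 0.2452, 0.1262]
tool_rot: [2.335, 2.1, 0.004]
force: [0.2, -0.8, -0.1]
gripper_width: 0.0921
finger_force: 0.0
```

```bash
python3 - <<'E'
from h import *
plan(.432,-.2495,.12,5)
E
```

```text
1 of 3 [-0.172 -0.057  0.002] -0.064
2 of 3 [-0.168 -0.068  0.002] -0.064
3 of 3 [-0.163 -0.078  0.002] -0.064
t 21.6 pos [0.6555 0.2452 0.1262] phi -6.1 F [ 0.2 -0.8 -0.1] w 0.0921 0.0
```

>>> {"name": "carry_out", "arguments": {"rows": [[-0.02,-0.007,0,-0.008,0.0919],[-0.055,-0.018,0.001,-0.02,0.0919],[-0.095,-0.031,0.001,-0.035,0.0919],[-0.133,-0.044,0.002,-0.05,0.0919],[-0.172,-0.057,0.002,-0.064,0.0919]]}}

```text
time_s: 22.05
position: [0.5787, 0.0786, 0.1212]
tool_rot: [2.266, 2.176, 0.001]
force: [1.2, -0.0, 0.5]
gripper_width: 0.0921
finger_force: 0.0
```

>>> {"name": "carry_out", "arguments": {"rows": [[-0.034,-0.014,0,-0.013,0.0919],[-0.067,-0.027,0.001,-0.026,0.0919],[-0.1,-0.041,0.001,-0.038,0.0919],[-0.134,-0.054,0.002,-0.051,0.0919],[-0.168,-0.068,0.002,-0.064,0.0919]]}}

```text
time_s: 22.47
position: [0.5041, -0.0866, 0.1194]
tool_rot: [2.195, 2.246, 0.001]
force: [0.4, -1.6, -0.7]
gripper_width: 0.092
finger_force: 0.0
```

>>> {"name": "carry_out", "arguments": {"rows": [[-0.036,-0.017,0,-0.014,0.0919],[-0.075,-0.036,0.001,-0.03,0.0919],[-0.112,-0.054,0.001,-0.045,0.0919],[-0.145,-0.069,0.002,-0.058,0.0919],[-0.163,-0.078,0.002,-0.064,0.0919]]}}

```text
time_s: 22.88
position: [0.4289, -0.253, 0.1174]
tool_rot: [2.124, 2.313, -0.001]
force: [-0.1, -0.0, -0.6]
gripper_width: 0.0919
finger_force: 0.0
```

>>> {"name": "carry_out", "arguments": {"rows": [[0,0,0.005,0,0.0919],[0,0,0.015,0,0.0919],[0,0,0.03,0,0.0919],[0,0,0.04,0,0.0919],[0,0,0.045,0,0.0919]]}}

```text
time_s: 23.3
position: [0.4299, -0.2483, 0.0699]
tool_rot: [-2.121, -2.314, 0.001]
force: [0.4, 0.2, -0.1]
gripper_width: 0.092
finger_force: 0.0
```

```bash
python3 - <<'E'
from h import *
go(.432,-.2495,.012,5)
d=snap('top','topK')
v=d['frame'].max(2);print(v[140])
f=d['frame'][115:165,130:185]; hs=cv2.cvtColor(f,cv2.COLOR_RGB2HSV)
g=cv2.absdiff(d['frame'],load('top0')['frame']).max(2);m=np.zeros_like(g);m[115:165,130:185]=g[115:165,130:185]>60
m=cv2.morphologyEx(m.astype(np.uint8),cv2.MORPH_CLOSE,np.ones((3,3)))
for b in blobs(d,m,.039): print('dup',b)
E
```

```text
shift [-0.0015  0.0021  0.0579] twist -0.0 | t 23.3 pos [ 0.4299 -0.2483  0.0699] phi 5.0 q6 -0.61 F [ 0.4  0.2 -0.1] w 0.092 0.0
[ 55  51  54  56  50  53  51  49  51  52  54  49  57  55  51  47  56 102
 100  90  89  89  91  88  91  92  93  93  91  91  95  93  94  92  91  90
  95  95  94  92  96  91  93 100  92  96  94  93  98  94  91  97  85  50
  41  39  47  44  45  36  38  50  93 151 158 155 157 150 150 152 157 154
 155 154 152 157 153 158 157 156 157 158 159 157 159 161 158 159 156 161
 157 161 157 162 165 160 160 155 158 166 157 159 162 159 158 158 159 158
 161 161 161 160 164 162 162 162 159 163 158 162 165 163 164 162 161 158
 156 157 160 157 154 155 158 153 154 155 156 159 143 121 104  81 133 118
 117  96 164 160 159 154 159 156 157 159 158 157 158 156 162 159 162 160
 160 158 159 162 149 100  70  61  95 114 111 119 119 153 163 165 164 165
 163 165 162 160 164 169 157 160 164 162 161 161 163 159 159 170 162 161
 165 164 162 168 161 165 134 131 138  45  59  83 176 167 159 159 156 159
 159 161 159 154 159 161 154 158 159 160 161 158 126 130 126  91 163 161
 157 155 157 158 156 
[... 487 characters left out ...]
34
  61  52  39  48  55  60  61  58  50  55  48  46  37  38  38  43  49  58
  58  55  57  46  51  43  44  29  46  49  48  56  60  62  58  50  43  34
  38  33  44  47  45  52  57  51  53  47  85 158 159 159 158 158 157 158
 155 157 155 156 151 151 157 155 151 162 159 157 150 155 160 119 110 117
 119 120 118 107  99 101  99  96 100  95  95  97  92  95  98  93  98 103
 104 100  98  94  98 102  96  96  95  99  98  97  98  98  97  95  97 100
 105 109 112 114 116 117 112 116 114 112 107 106 101 109 103 103 103 110
  76  44  56 138 130 128 127 128 132 134 138 140 118  46  23  31  31  29
  27  29  33  34  28  28  26  27]
dup (array([154., 138.]), (array([650.2, 241.8]), array([125.5,  58. ]), 79.1))
```

>>> {"name": "carry_out", "arguments": {"rows": [[0,0,0.015,0,0.0919],[0,0,0.03,0,0.0919],[0,0,0.044,0,0.0919],[0,0,0.053,0,0.0919],[0,0,0.057,0,0.0919]]}}

```text
time_s: 23.77
position: [0.43, -0.249, 0.0136]
tool_rot: [-2.122, -2.315, 0.0]
force: [0.5, 0.2, -0.1]
gripper_width: 0.0916
finger_force: 0.0
```

>>> {"name": "carry_out", "arguments": {"rows": [[0,0,0,0,0.085],[0,0,0,0,0.075],[0,0,0,0,0.065],[0,0,0,0,0.06],[0,0,0,0,0.06]], "grip_force": 30}}

```text
time_s: 24.18
position: [0.4314, -0.2503, 0.0154]
tool_rot: [2.122, 2.313, 0.001]
force: [3.0, 1.4, 1.3]
gripper_width: 0.0678
finger_force: 30.0
```

>>> {"name": "carry_out", "arguments": {"rows": [[0,0,0,0,0.06],[0,0,0,0,0.06],[0,0,-0.004,0,0.06],[0,0,-0.012,0,0.06],[0,0,-0.022,0,0.06]]}}

```text
time_s: 24.6
position: [0.4286, -0.249, 0.0363]
tool_rot: [-2.122, -2.312, 0.001]
force: [0.5, -0.1, -5.4]
gripper_width: 0.0679
finger_force: 30.0
```

>>> {"name": "carry_out", "arguments": {"rows": [[0,0,-0.015,0,0.06],[0,0,-0.035,0,0.06],[0,0,-0.055,0,0.06],[0,0,-0.07,0,0.06],[0,0,-0.075,0,0.06]]}}

```text
time_s: 25.02
position: [0.4308, -0.2503, 0.1142]
tool_rot: [2.122, 2.313, 0.001]
force: [0.9, -0.6, -5.6]
gripper_width: 0.0677
finger_force: 30.0
```

```bash
python3 - <<'E'
from h import *
plan(.431,.2315,.10,-4.2)
E
```

```text
1 of 3 [0.16  0.014 0.005] 0.053
2 of 3 [0.161 0.005 0.005] 0.053
3 of 3 [ 0.161 -0.003  0.005] 0.053
t 25.0 pos [ 0.4308 -0.2503  0.1142] phi 4.9 F [ 0.9 -0.6 -5.6] w 0.0677 29.996038377285004
```

>>> {"name": "carry_out", "arguments": {"rows": [[0.015,0.002,0,0.005,0.06],[0.045,0.004,0,0.015,0.06],[0.083,0.007,0,0.027,0.06],[0.121,0.011,0,0.04,0.06],[0.16,0.014,0,0.053,0.06]]}}

```text
time_s: 25.43
position: [0.4294, -0.0879, 0.1114]
tool_rot: [-2.186, -2.255, 0.001]
force: [0.7, 0.2, -5.1]
gripper_width: 0.0678
finger_force: 30.0
```

>>> {"name": "carry_out", "arguments": {"rows": [[0.032,0.001,0,0.011,0.06],[0.064,0.002,0,0.021,0.06],[0.097,0.003,0,0.032,0.06],[0.129,0.004,0,0.042,0.06],[0.161,0.005,0,0.053,0.06]]}}

```text
time_s: 25.85
position: [0.429, 0.0732, 0.1114]
tool_rot: [-2.244, -2.198, 0.001]
force: [1.7, 0.3, -5.0]
gripper_width: 0.0678
finger_force: 30.0
```

>>> {"name": "carry_out", "arguments": {"rows": [[0.038,-0.001,0,0.013,0.06],[0.078,-0.001,0,0.026,0.06],[0.113,-0.002,0,0.038,0.06],[0.145,-0.003,0,0.048,0.06],[0.161,-0.003,0,0.053,0.06]]}}

```text
time_s: 26.27
position: [0.4297, 0.2359, 0.1115]
tool_rot: [-2.3, -2.14, -0.0]
force: [0.5, 0.7, -5.0]
gripper_width: 0.0677
finger_force: 30.0
```

>>> {"name": "carry_out", "arguments": {"rows": [[0,0,0.01,0,0.06],[0,0,0.03,0,0.06],[0,0,0.048,0,0.06],[0,0,0.06,0,0.06],[0,0,0.06,0,0.06]]}}

```text
time_s: 26.68
position: [0.4279, 0.231, 0.0489]
tool_rot: [-2.3, -2.138, 0.009]
force: [-1.5, -0.4, -5.3]
gripper_width: 0.0677
finger_force: 30.0
```

>>> {"name": "carry_out", "arguments": {"rows": [[0,0,0,0,0.06],[0,0,0,0,0.06],[0,0,0,0,0.06],[0,0,0,0,0.06],[0,0,0,0,0.06]]}}

```text
time_s: 27.1
position: [0.4308, 0.233, 0.0523]
tool_rot: [2.301, 2.139, 0.002]
force: [0.2, -0.8, -5.4]
gripper_width: 0.0678
finger_force: 30.0
```

```bash
python3 - <<'E'
from h import *
go(.431,.2315,.018,-4.2)
E
```

```text
shift [-0.0015  0.0002  0.0343] twist 0.0 | t 27.1 pos [0.4308 0.233  0.0523] phi -4.2 q6 0.57 F [ 0.2 -0.8 -5.4] w 0.0678 29.99599725008011
```

>>> {"name": "carry_out", "arguments": {"rows": [[-0.001,0,0.005,0,0.06],[-0.001,0,0.013,0,0.06],[-0.001,0,0.021,0,0.06],[-0.001,0,0.026,0,0.06],[-0.001,0,0.029,0,0.06]]}}

```text
time_s: 27.52
position: [0.4296, 0.2315, 0.0213]
tool_rot: [-2.301, -2.139, 0.003]
force: [0.1, 0.3, -4.9]
gripper_width: 0.0679
finger_force: 30.0
```

>>> {"name": "carry_out", "arguments": {"rows": [[0,0,0.001,0,0.06],[0,0,0.002,0,0.06],[0,0,0.003,0,0.06],[0,0,0.003,0,0.06],[0,0,0.003,0,0.06]]}}

```text
time_s: 27.93
position: [0.4305, 0.232, 0.0198]
tool_rot: [2.301, 2.139, 0.0]
force: [0.9, -0.3, -5.7]
gripper_width: 0.0678
finger_force: 30.0
```

```bash
python3 - <<'E'
from h import *
go(.431,.2315,.018,-4.2)
E
```

```text
shift [-0.0004  0.0006  0.0018] twist 0.0 | t 27.9 pos [0.4305 0.232  0.0198] phi -4.2 q6 0.56 F [ 0.9 -0.3 -5.7] w 0.0678 29.996045529842377
```

>>> {"name": "carry_out", "arguments": {"rows": [[0,0,0.0005,0,0.06],[0,0,0.001,0,0.06],[0,0,0.0015,0,0.06],[0,0,0.002,0,0.06],[0,0,0.002,0,0.06]]}}

```text
time_s: 28.35
position: [0.4304, 0.232, 0.0184]
tool_rot: [2.301, 2.139, 0.0]
force: [-3.6, -1.4, 8.7]
gripper_width: 0.0679
finger_force: 30.0
```

>>> {"name": "carry_out", "arguments": {"rows": [[0,0,0.0005,0,0.06],[0,0,0.001,0,0.06],[0,0,0.001,0,0.06],[0,0,0.001,0,0.06],[0,0,0.001,0,0.06]]}}

```text
time_s: 28.77
position: [0.4304, 0.232, 0.0183]
tool_rot: [2.301, 2.139, 0.001]
force: [-6.5, -2.6, 24.2]
gripper_width: 0.068
finger_force: 30.0
```

>>> {"name": "carry_out", "arguments": {"rows": [[0,0,-0.001,0,0.07],[0,0,-0.001,0,0.078],[0,0,-0.001,0,0.085],[0,0,-0.001,0,0.0919],[0,0,-0.001,0,0.0919]]}}

```text
time_s: 29.18
position: [0.4304, 0.2319, 0.0176]
tool_rot: [2.301, 2.139, 0.0]
force: [-1.2, -0.2, -0.2]
gripper_width: 0.0915
finger_force: 0.0
```

>>> {"name": "carry_out", "arguments": {"rows": [[0,0,-0.01,0,0.0919],[0,0,-0.035,0,0.0919],[0,0,-0.07,0,0.0919],[0,0,-0.105,0,0.0919],[0,0,-0.14,0,0.0919]]}}

```text
time_s: 29.6
position: [0.4299, 0.2316, 0.1596]
tool_rot: [-2.301, -2.139, 0.001]
force: [0.6, 0.2, -0.7]
gripper_width: 0.0919
finger_force: 0.0
```

```bash
python3 - <<'E'
from h import *
plan(.27,-.25,.2,-4.2)
E
```

```text
1 of 3 [-0.164 -0.041 -0.013] 0.0
2 of 3 [-0.164 -0.041 -0.013] 0.0
3 of 3 [-0.164 -0.041 -0.013] 0.0
t 29.6 pos [0.4299 0.2316 0.1596] phi -4.2 F [ 0.6  0.2 -0.7] w 0.0919 0.0
```

>>> {"name": "carry_out", "arguments": {"rows": [[-0.02,-0.005,-0.003,0,0.0919],[-0.055,-0.014,-0.006,0,0.0919],[-0.09,-0.023,-0.009,0,0.0919],[-0.128,-0.032,-0.011,0,0.0919],[-0.164,-0.041,-0.013,0,0.0919]]}}

```text
time_s: 30.02
position: [0.3765, 0.07, 0.1713]
tool_rot: [2.299, 2.14, 0.001]
force: [0.8, -0.3, 0.3]
gripper_width: 0.0919
finger_force: 0.0
```

>>> {"name": "carry_out", "arguments": {"rows": [[-0.033,-0.008,-0.003,0,0.0919],[-0.066,-0.016,-0.006,0,0.0919],[-0.098,-0.025,-0.009,0,0.0919],[-0.131,-0.033,-0.011,0,0.0919],[-0.164,-0.041,-0.013,0,0.0919]]}}

```text
time_s: 30.43
position: [0.3238, -0.0905, 0.1844]
tool_rot: [2.3, 2.139, 0.001]
force: [1.0, -0.5, 0.1]
gripper_width: 0.092
finger_force: 0.0
```

>>> {"name": "carry_out", "arguments": {"rows": [[-0.035,-0.009,-0.003,0,0.0919],[-0.07,-0.018,-0.006,0,0.0919],[-0.105,-0.026,-0.009,0,0.0919],[-0.14,-0.035,-0.011,0,0.0919],[-0.164,-0.041,-0.013,0,0.0919]]}}

```text
time_s: 30.85
position: [0.2706, -0.2523, 0.1976]
tool_rot: [2.301, 2.137, -0.001]
force: [0.7, 0.0, 0.1]
gripper_width: 0.0921
finger_force: 0.0
```

```bash
python3 - <<'E'
from h import *
c=snap('top','topZ');f=c['frame'][118:222,120:320]
A=cv2.resize(f,None,fx=4,fy=4,interpolation=cv2.INTER_CUBIC)
cv2.imwrite('pics/z.png',A[:,:,::-1])
E
```

```text
(no output)
```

View pics/z.png

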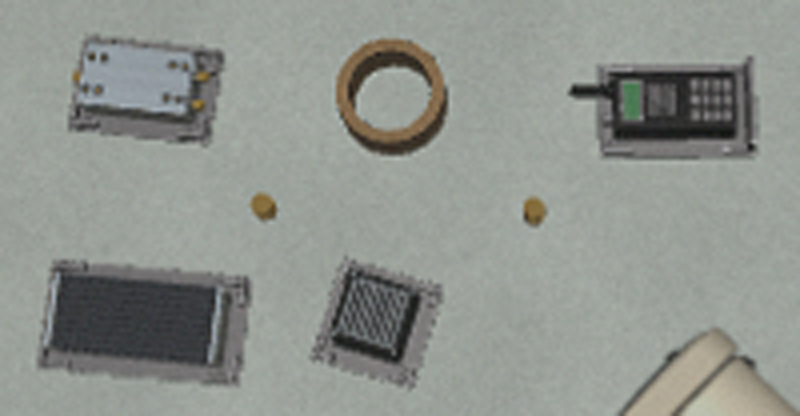

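All four units lie in their trays and the tape is where it was. I'll check the offsets numerically.

```bash
python3 - <<'E'
from h import *
c=load('topZ')
g=lambda L:[(120+(u+.5)/4-.5,118+(w+.5)/4-.5) for u,w in L]
for n,L,z in(('dup .655 .245 84',[(82,50),(197,64),(191,112),(77,101)],.039),('conv .431 .2315 86',[(53,274),(225,290),(219,364),(47,348)],.045),
 ('radio .640 -.256 91',[(615,76),(736,78),(735,128),(617,130)],.041),('spk .435 .016 74',[(352,273),(421,292),(400,356),(333,338)],.043)):
    print(n,rect(onz(c,g(L),z)))
E
```

```text
dup .655 .245 84 (array([650.7, 245.4]), array([112.4,  49.6]), 84.9)
conv .431 .2315 86 (array([426.5, 229. ]), array([162. ,  67.5]), 85.9)
radio .640 -.256 91 (array([ 634.2, -253.4]), array([110.9,  51.4]), 90.0)
spk .435 .016 74 (array([434.2,  11.9]), array([64.5, 60.8]), 75.5)
```

```bash
python3 -c "
from workcell import *
print(finish_job())"
```

```text
the job is handed in; nothing more can be done
None
```

I set all four units in their own trays, each measuring within about 7 mm of its tray's centre and square to it. The tape roll looks unmoved in the last picture, and I handed the job in after about 31 s of robot time; the hand-in returned no verdict.

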